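Lay out a find for its record photograph

TASK

Lay out the find on the black photo board: set the cork ring flat and centred in the square of the yellow card and the dark brown lump centred on top of the ring, lay the toe bone centred in the square of the blue card and stand the blue-capped vial upright in the circle behind the bone, and lay the pale chalk lump on the white cross of the board, between the ring and the bone. Leave the white-capped vial where it stands.

Things in the scene. Friction and masses are not known exactly. Their poses are not given: they have to be found in the camera images.
- board_cross (a point): centre of the white cross (44 mm) on the top (z = 6 mm) of the fixed black photo board, 35 mm in front of the board's centre; board 200 mm deep (x, away from the robot) x 290 mm wide (y) x 6 mm, turned at most 0.2 rad, scale bar along its front edge; the point has the board's axes. Two cards lie on it, centred 95 mm left and right of the cross; which is left varies
- blue_card_square (a point): centre of the white square outline (80 mm) on the front half of the blue card, marked by a small cross; the card is fixed on the board, 172 mm deep x 90 mm wide x 3 mm thick; the point is on its top face, z = 9 mm; axes parallel to the board's
- blue_card_circle (a point): centre of the white circle outline (46 mm) on the rear half of the blue card, 90 mm behind (+x of the board) the centre of its square; on the top face, z = 9 mm
- yellow_card_square (a point): centre of the white square outline (80 mm) on the front half of the yellow card (same size; its circle stays empty), marked by a small cross; on the top face, z = 9 mm
- cork_ring_centre (a point): cork stand ring, light brown, lying flat: 56 mm outer diameter, 20 mm hole, 28 mm high; the point is its centre, half-way up; z is its axis
- clod_centre (a point): dark brown lump of rock, 34 x 36 mm seen from above, 21 mm high, flat underneath; narrowest (32 mm) along the direction 45 degrees from its own x axis towards its y axis; the point is its centre, half-way up
- toe_bone_centre (a point): ochre fossil toe bone with two thick ends and a slimmer shank, about 90 mm long, ends 38 mm wide and up to 30 mm high; the shank is about 23 mm thick and is pinched across, along the direction 33 degrees from its own x axis towards its y axis (its length lies at 123 degrees); the point is in the middle of the shank, 15 mm above its underside, where it is to be centred
- blue_vial_centre (a point): clear specimen vial with a blue cap, upright, 64 mm high, glass 28 mm and cap 32 mm in diameter (cap: the top 12 mm); the point is on its axis, half-way up; z is its axis
- chalk_centre (a point): pale grey-white lump of chalk, about 43 x 43 mm seen from above, 24 mm high; narrowest (35 mm) along the direction 45 degrees from its own x axis towards its y axis; the point is its centre, half-way up
- white_vial_centre (a point): the white-capped vial among the things, upright, 68 mm high, 34 mm in diameter, stays where it stands; the point is on its axis, half-way up
Mind the look-alikes: they are no part of the job. Leave any pink or purple look-alike of the part that bears clod_centre alone.

How it is judged (in metres and radians):
At the end, for the whole second after the job is handed in: Ring flat within 15 mm of the yellow square's centre; dark lump resting on it, within 12 mm of its axis; toe bone lying within 15 mm of the blue square's centre; blue-capped vial upright within 15 mm of the blue circle's centre; chalk lying within 15 mm of the cross; all released, at rest (horizontal distance between cork_ring_centre and yellow_card_square below 0.015 m and height (world z) of cork_ring_centre below 0.027 m and angle between each of cork_ring_centre, blue_vial_centre's own z axis and vertical below 0.1 rad and horizontal distance between clod_centre and cork_ring_centre below 0.012 m and height (world z) of clod_centre between 0.04 and 0.058 m and horizontal distance between toe_bone_centre and blue_card_square below 0.015 m and height (world z) of toe_bone_centre below 0.03 m and angle between toe_bone_centre's own z axis and vertical below 0.25 rad and horizontal distance between blue_vial_centre and blue_card_circle below 0.015 m and height (world z) of blue_vial_centre below 0.045 m and horizontal distance between chalk_centre and board_cross below 0.015 m and height (world z) of chalk_centre below 0.028 m and linear speed of each of cork_ring, clod, toe_bone, blue_vial, chalk below 0.01 m/s); the robot touches nothing.
It fails at once if the white-capped vial is shifted by more than 20 mm or knocked over (distance of white_vial_centre from where it was at the start of the episode above 0.02 m or angle between white_vial_centre's own z axis and vertical above 0.4 rad).
It also fails if it takes over 141 s, if anything falls off the work surface, if the arm or the gripper's body presses on something with over 40 N, if the wrist force passes 120 N, or if a joint passes its speed limit or range.

ROBOT

A 7-joint arm with a two-finger parallel gripper is mounted at the origin on a cart in front of the work surface, level with it; the furniture and walls round the work are solid. World frame = base frame: x ahead of the robot, y to its left, z up, the work surface at z = 0. Lengths are in m, angles in degrees, forces in N, time in s.
With the tool pointing down it reaches from about 0.4 to 0.875 m from the base axis. Payload 19.3 kg.
Tool frame: the origin (TCP) lies between the finger pads; the fingertips stand robot.tip_reach ahead of it and the grasp point (between the pads) lies 5 mm behind it (robot.tip_reach is the distance from the TCP to the fingertips, in m); z points along the fingers, y is the line along which they close (so a half turn about z gives the same grasp; the last joint's range is limited). The gripper opens to 85 mm and grips with 20 to 120 N. Pads are 22 mm wide; open, the fingers measure 114 mm over their backs; the gripper's body (76 mm by 85 mm) begins 54 mm behind the grasp point. The pads swing forward as they close: fully open they stand 13 mm farther back than shut.
Start: joints at [64.561, 29.874, -2.08, 91.645, 1.215, 58.505, -6.463], TCP at [0.228, -0.582, 0.245] pointing down, gripper open.
Joint ranges: [-166.77, 166.77], [-17.47, 122.26], [-85.68, 81.53], [9.62, 139.38], [-72.42, 252.41], [9.2, 110.78], [-144.41, 144.41]. Speed limits (degrees/s): [108.29, 108.29, 136.94, 136.94, 172.46, 172.46, 172.46].

INTERFACE

Orientations are given as a 3x3 rotation matrix whose columns are the frame's x, y, z axes.
In Python, from station import robot gives the robot as it stands.
- The arm moves only by the shell command python3 -m crank 'ROWS' [OPENING]. ROWS is JSON, a list of rows, each a list of 4 numbers: the shift along the world's x, y, z in m, then the turn about the world's z in degrees. In form: [[x, y, z, yaw], ...]. A call has 1 to 10 rows; each row shifts and turns the commanded pose from where the row before left it; what a row does not reach is not made up. A row lasts 1/10 s, in which the tool goes at most 50 mm and 8.59 degrees, less where a joint would pass 70% of its speed; a pose out of reach is approached as far as the arm can. A call is refused whole if a number of a shift passes 0.05 or a number of a turn 8.59, either way. A call with a gripper value outside its range is refused whole. OPENING is the gripper command: -1 is shut, 1 is fully open, values between are in proportion, set as the call begins (- or left out, the last holds). The fingers move at their own pace and stop on an object; the grip force is fixed at half the most. Time passes only in rows, so rows that do not move let the fingers close. It gives the time, the measured TCP pose, the force, the opening and the grip force at its end, in the units of the state.
- robot.read_state(): the state, without advancing time (a new reading comes with each control period).
- robot.read_camera(name): name is "scene" or "side" or "wrist"; returns a dict with "pixels" (400x640x3 uint8, red, green, blue), "vertical_fov" (degrees; the focal length in pixels is half the picture's height over the tangent of half this angle, whatever the lens; pixels are square), "cx", "cy" (the principal point, pixels), "T" (4x4, takes a point from camera to world coordinates); the wrist camera has in their place "tool_from_camera" (4x4, takes a point from camera to tool coordinates, whose origin is the TCP and whose axes are the flange's). Camera axes: x right, y down, z forward; pixel columns grow to the right and rows downward; lengths in m; the calibration is good to about 2 mm. A picture is of the moment at which its call begins: read the wrist's pose just before it. There is no depth.
- robot.sign_off(): hands the job in; it is judged then, once.
Trained networks look in the newest picture that a camera, given by its name, has taken for a name from the list of things; names that differ only in an ending like _2 or _b are one class to them, and where a whole thing is asked for, a point or a joint stands for the part that bears it (a point fixed in the world has none). Each returns a list of dicts, best first, with "p" (0 to 1); they miss things now and then, are a little off and sometimes report something else, mostly with a low value. They report only what shows in the picture. A call takes as long as a camera call. They do not tell look-alikes from the thing itself.
- robot.trace(target, camera): "region" (400x640 bool, what is visible of it) and "box" ([left, top, width, height] in pixels, round what is visible of it).
The state is a dict: "clock": time; "joint_pos": joint angles; "qvel": joint speeds; "tau": joint torques, N m; "position": TCP position; "tool_rot": TCP orientation; "force": force on the tool from outside, world axes, zero at the start; "moment": the same for the moment, N m; "grip_width": opening from 0.0 (shut) to 1.0 (fully open); "grasp_force": force on a finger pad.
Only numpy, scipy, OpenCV 4.12 (cv2) and the standard library are available. Lean on these libraries where they do the work, as an engineer would, in place of code of your own. Each camera call takes 0.05 s, during which the arm holds its last target. There are 200 camera calls.

## Working session

There is one attempt and no reset: what is moved stays moved. The work goes in short steps, Python scripts to look and compute and a shell command to move; the robot and the scene stay as the last step left them, time stands still between calls to the robot, and variables do not carry over. Pictures are saved under pics/ and viewed, at most 14 in all, crops included, and the job is handed in when it is done.

```bash
ls; mkdir -p pics
cat > h.py <<'E'
import numpy as np, cv2
from station import robot
def grab(n):
    s=robot.read_state(); c=robot.read_camera(n)
    h=c["pixels"].shape[0]; c["f"]=h/2/np.tan(np.radians(c["vertical_fov"])/2)
    if n=="wrist":
        T=np.eye(4); T[:3,:3]=s["tool_rot"]; T[:3,3]=s["position"]; c["T"]=T@c["tool_from_camera"]
    return c
def ray(c,u,v,z):
    d=c["T"][:3,:3]@np.array([(u-c["cx"])/c["f"],(v-c["cy"])/c["f"],1]); o=c["T"][:3,3]
    return (o+d*(z-o[2])/d[2])
def proj(c,p):
    q=np.linalg.inv(c["T"])@np.append(p,1); return c["f"]*q[0]/q[2]+c["cx"],c["f"]*q[1]/q[2]+c["cy"]
def save(c,f): cv2.imwrite(f,c["pixels"][:,:,::-1])
E
python3 - <<'E'
from h import *
print(robot.tip_reach, robot.read_state()["position"], robot.read_state()["tool_rot"])
names=["cork_ring_centre","clod_centre","toe_bone_centre","blue_vial_centre","chalk_centre","white_vial_centre"]
for cam in ["scene","side"]:
    c=grab(cam); save(c,f"pics/{cam}0.png"); print(cam,c["T"][:3,3].round(3),c["T"][:3,2].round(2))
    for n in names:
        for r in robot.trace(n,cam):
            m=np.argwhere(r["region"]).mean(0); print(n,round(r["p"],2),r["box"],m[::-1].round(1),ray(c,m[1],m[0],.015).round(3))
E
```

```text
pics
0.014 [ 0.22806123 -0.58157728  0.24472121] [[ 9.30964621e-01  3.65109070e-01 -4.90491956e-04]
 [ 3.65109389e-01 -9.30964087e-01  1.00197873e-03]
 [-9.07988740e-05 -1.11188996e-03 -9.99999378e-01]]
scene [0.041 1.05  0.598] [ 0.49 -0.74 -0.46]
cork_ring_centre 0.65 [305.9, 186.7, 21.2, 21.0] [316.5 198. ] [0.677 0.094 0.015]
clod_centre 0.67 [250.5, 260.6, 19.4, 13.2] [261.  265.7] [0.591 0.434 0.015]
clod_centre 0.52 [272.6, 226.6, 12.9, 11.4] [279.1 232.3] [0.646 0.301 0.015]
clod_centre 0.5 [283.9, 247.0, 11.6, 10.6] [290.6 250.9] [0.574 0.35  0.015]
toe_bone_centre 0.73 [309.5, 259.4, 32.9, 22.7] [324.5 270.5] [0.47  0.367 0.015]
blue_vial_centre 0.77 [332.4, 167.8, 14.1, 24.6] [340.3 178.3] [ 0.694 -0.061  0.015]
chalk_centre 0.53 [284.8, 210.9, 18.6, 9.7] [294.2 216.9] [0.663 0.218 0.015]
side [0.132 1.111 0.582] [ 0.43 -0.77 -0.47]
cork_ring_centre 0.57 [311.2, 179.9, 22.2, 18.8] [323.2 187.8] [0.678 0.099 0.015]
clod_centre 0.78 [272.2, 255.5, 20.1, 13.3] [280.9 261.6] [0.593 0.435 0.015]
clod_centre 0.58 [286.3, 219.3, 13.9, 16.3] [291.7 224.8] [0.651 0.3   0.015]
clod_centre 0.57 [243.5, 228.7, 12.2, 8.9] [252.  232.8] [0.71  0.372 0.015]
clod_centre 0.47 [302.2, 237.9, 12.8, 10.7] [308.9 243. ] [0.578 0.348 0.015]
toe_bone_centre 0.71 [334.8, 247.9, 32.3, 28.4] [350.  261.2] [0.472 0.367 0.015]
blue_vial_centre 0.69 [339.1, 151.1, 15.2, 24.1] [345.2 165.1] [ 0.692 -0.062  0.015]
chalk_centre 0.5 [298.6, 249.2, 19.9, 34.2] [307.8 265.3] [0.539 0.42  0.015]
white_vial_centre 0.77 [300.7, 247.5, 16.5, 34.9] [307.8 264.7] [0.54  0.418 0.015]
```

Run:
```python
import cv2
for n,(x,y) in {"scene":(220,130),"side":(220,130)}.items():
    i=cv2.imread(f"pics/{n}0.png")[y:y+190,x:x+250]; cv2.imwrite(f"pics/{n}0c.png",cv2.resize(i,(780,593),interpolation=cv2.INTER_CUBIC))
```

```text
(no output)
```

View pics/side0c.png

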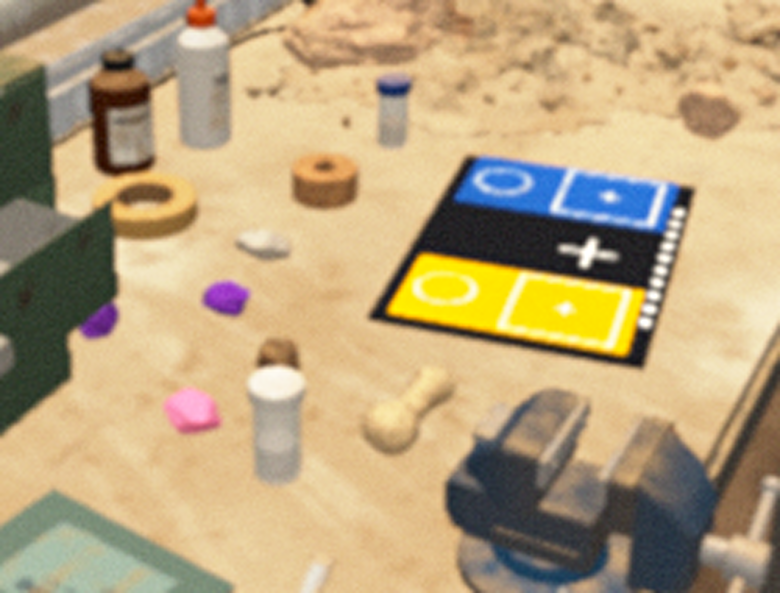

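The side crop (3.12×, offset 220,130) shows the yellow card on the left with its square at about (566,309). The cross is at (587,252), the blue square at (611,197) and the blue circle at (502,181). The objects are the ring (325,180), chalk (264,243), blue vial (393,110) and bone (405,408). The dark clod (278,352) is partly behind the white vial, and there is a vise at the front left.

Run:
```python
from h import *
c=grab("side")
for n,u,v,z in [("yel",566,309,.009),("cross",587,252,.006),("blu",611,197,.009),("circ",502,181,.009),("ring top",325,166,.028),("chalk",264,243,.012),("bvialtop",394,79,.064),("bonebig",390,422,.015),("bonesmall",432,386,.015),("clod",278,352,.012),("wvialtop",277,376,.068),("wvial base",277,470,0),("vise left top",545,400,.1),("vise back",490,430,.08),("vise right",690,480,.1),("brown stone",708,113,.01),("tape",150,200,.02)]:
    print(n,ray(c,220+u/3.12,130+v/3.12,z).round(3))
```

```text
yel [0.428 0.189 0.009]
cross [0.445 0.095 0.006]
blu [0.458 0.002 0.009]
circ [0.549 0.017 0.009]
ring top [0.676 0.097 0.028]
chalk [0.668 0.212 0.012]
bvialtop [ 0.671 -0.022  0.064]
bonebig [0.474 0.384 0.015]
bonesmall [0.468 0.334 0.015]
clod [0.58  0.343 0.012]
wvialtop [0.524 0.442 0.068]
wvial base [0.523 0.445 0.   ]
vise left top [0.357 0.433 0.1  ]
vise back [0.383 0.448 0.08 ]
vise right [0.266 0.465 0.1  ]
brown stone [ 0.436 -0.204  0.01 ]
tape [0.779 0.206 0.02 ]
```

View pics/scene0c.png

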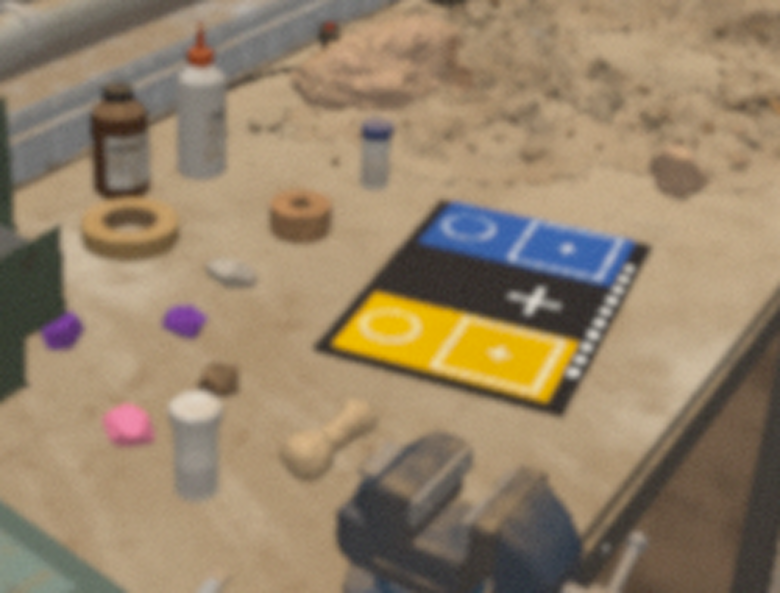

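Both views agree. I'll move above the ring for a close look.

```bash
python3 -m crank '[[0.025,0.042,0.005,0],[0.025,0.042,0.005,0],[0.025,0.042,0.005,0],[0.025,0.042,0.005,0],[0.025,0.042,0.005,0],[0.025,0.042,0.005,0],[0.025,0.042,0.005,0],[0.025,0.042,0.005,0]]' 1; python3 -m crank '[[0.025,0.042,0.005,0],[0.025,0.042,0.005,0],[0.025,0.042,0.005,0],[0.025,0.042,0.005,0],[0.025,0.042,0.005,0],[0.025,0.042,0,0],[0.025,0.042,0,0],[0.025,0.042,0,0],[0,0,0,0],[0,0,0,0]]'
python3 - <<'E'
from h import *
c=grab("wrist"); save(c,"pics/w1.png"); print(c["tool_from_camera"].round(3), c["f"])
for n in ["cork_ring_centre","clod_centre","toe_bone_centre","blue_vial_centre","chalk_centre","white_vial_centre"]:
    for r in robot.trace(n,"wrist"):
        m=np.argwhere(r["region"]).mean(0); print(n,round(r["p"],2),r["box"],m[::-1].round(1),ray(c,m[1],m[0],.015).round(3))
E
```

```text
clock: 1.55
position: [0.4289, -0.2441, 0.2858]
tool_rot: [[0.931, 0.365, 0.001], [0.365, -0.931, -0.0], [0.0, 0.001, -1.0]]
force: [0.6, -1.9, 0.3]
grip_width: 0.999
grasp_force: 0.0
clock: 2.55
position: [0.6282, 0.0913, 0.3097]
tool_rot: [[0.93, 0.367, -0.001], [0.367, -0.93, 0.0], [-0.001, -0.0, -1.0]]
force: [-0.0, -1.5, -0.6]
grip_width: 1.0
grasp_force: 0.0
[[-0.    -0.959 -0.284  0.072]
 [ 1.     0.    -0.     0.   ]
 [ 0.    -0.284  0.959 -0.128]
 [ 0.     0.     0.     1.   ]] 333.8781436027556
cork_ring_centre 0.58 [305.2, 91.1, 47.5, 47.8] [328.  116.2] [0.677 0.097 0.015]
clod_centre 0.9 [150.2, 59.7, 35.4, 28.9] [168.7  73.5] [0.653 0.292 0.015]
clod_centre 0.77 [100.3, 102.2, 33.7, 28.5] [114.5 114.7] [0.582 0.343 0.015]
clod_centre 0.7 [120.1, 3.2, 18.8, 5.1] [129.8   2.3] [0.711 0.352 0.015]
clod_centre 0.57 [38.0, 62.4, 26.9, 31.0] [50.  77.2] [0.597 0.424 0.015]
clod_centre 0.49 [0.8, 117.7, 40.0, 28.7] [ 18.6 129.9] [0.519 0.451 0.015]
toe_bone_centre 0.56 [45.7, 166.0, 76.1, 45.2] [ 81.6 188.1] [0.473 0.364 0.015]
toe_bone_centre 0.36 [167.5, 170.5, 80.1, 123.2] [207.5 220.9] [0.489 0.197 0.015]
toe_bone_centre 0.32 [297.9, 199.3, 84.5, 115.6] [338.7 257.5] [0.503 0.01  0.015]
blue_vial_centre 0.62 [402.8, 143.4, 38.2, 32.4] [420.4 158.3] [ 0.672 -0.033  0.015]
chalk_centre 0.68 [227.3, 67.9, 28.3, 35.8] [240.   84.4] [0.673 0.209 0.015]
white_vial_centre 0.95 [0.0, 116.5, 41.7, 32.5] [ 18.9 130. ] [0.519 0.45  0.015]
white_vial_centre 0.38 [296.6, 201.3, 81.9, 115.6] [339.1 256.9] [0.504 0.01  0.015]
```

View pics/w1.png

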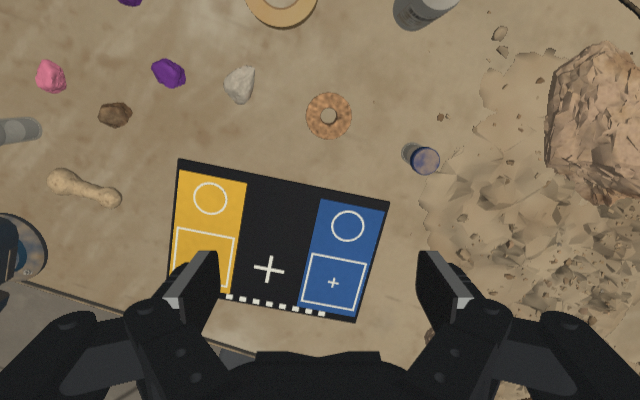

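The wrist picture shows everything: ring (328,116), chalk (240,84), dark clod (115,115), bone (84,188) and blue vial (425,160). The cross is at (269,269), the blue square cross at (333,283), the blue circle at (348,226) and the yellow circle at (210,199). The pink and purple lumps and the white vial are clear of these.

```bash
cat >> h.py <<'E'
def widths(c,reg,z):
    # narrowest direction (deg) of a region's outline on plane z, with centre of bounding extents
    k=max(cv2.findContours(reg.astype(np.uint8),0,2)[0],key=cv2.contourArea)[:,0]
    P=np.array([ray(c,u,v,z)[:2] for u,v in k]); o=[]
    for a in range(0,180,3):
        d=np.array([np.cos(np.radians(a)),np.sin(np.radians(a))]); q=P@d; o.append((q.max()-q.min(),a,(q.max()+q.min())/2))
    o.sort(); (r,_,_)=cv2.minAreaRect(P.astype(np.float32))
    return np.round(r,4),[(round(w*1000,1),a) for w,a,_ in o[:3]],[(round(w*1000,1),a) for w,a,_ in o[-1:]]
E
python3 - <<'E'
from h import *
c=grab("wrist"); g=c["pixels"].astype(int)
m=(g.min(2)>150).astype(np.uint8)
n,l,s,ce=cv2.connectedComponentsWithStats(m)
for i in range(1,n):
    x,y,w,h,a=s[i]
    if 160<x<400 and 160<y<330 and a>15:
        bc=(x+w/2-.5,y+h/2-.5); print(s[i],ce[i].round(1),ray(c,*ce[i],.009).round(4))
cr=ray(c,269,269,.006); print("cross",cr)
for n,z in [("cork_ring_centre",.02),("clod_centre",.008),("toe_bone_centre",.012),("chalk_centre",.008),("blue_vial_centre",.064)]:
    for r in robot.trace(n,"wrist")[:3 if n[:2]=="cl" else 1]: print(n,r["box"],*widths(c,r["region"],z))
E
```

```text
[192 182  34  33 183] [208.9 197.5] [0.5194 0.2038 0.009 ]
[330 210  33  31 194] [346.2 224.8] [0.5504 0.0163 0.009 ]
[172 227  62  60 285] [203.9 248.6] [0.4439 0.1894 0.009 ]
[300 253  66  57 396] [332.2 280.2] [0.4632 0.0019 0.009 ]
[253 256  30  26 164] [267.6 268.6] [0.4469 0.0955 0.009 ]
[327 277  11  10  36] [331.9 281.9] [0.4605 0.0013 0.009 ]
[225 294   7   5  28] [228.  296.1] [0.3827 0.1353 0.009 ]
[238 296   7   6  27] [241.4 298.5] [0.386  0.1156 0.009 ]
[165 298  14  10  87] [173.  301.9] [0.3435 0.2085 0.009 ]
[252 299   7   5  27] [254.7 300.8] [0.3894 0.096  0.009 ]
[265 301   7   5  28] [267.9 303.2] [0.3926 0.0764 0.009 ]
[278 304   7   5  28] [281.1 305.8] [0.3956 0.0566 0.009 ]
[291 306   7   5  27] [294.1 308.1] [0.3989 0.0373 0.009 ]
[304 308   7   5  27] [307.1 310.5] [0.4022 0.0176 0.009 ]
[317 311   7   5  27] [320.2 312.8] [ 0.4055 -0.0021  0.009 ]
cross [0.44528502 0.09324197 0.006     ]
cork_ring_centre [303.4, 90.4, 46.0, 48.4] [0.6782 0.0969] [(np.float64(55.4), 111), (np.float64(55.5), 156), (np.float64(55.5), 159)] [(np.float64(57.3), 57)]
clod_centre
[... 219 characters left out ...]
 (np.float64(35.9), 99), (np.float64(36.0), 96)] [(np.float64(39.3), 138)]
clod_centre [148.9, 59.6, 34.3, 31.7] [0.653  0.2951] [(np.float64(31.2), 171), (np.float64(31.6), 174), (np.float64(31.7), 168)] [(np.float64(43.2), 87)]
toe_bone_centre [46.8, 168.6, 73.2, 41.3] [0.4716 0.3621] [(np.float64(40.1), 0), (np.float64(40.2), 3), (np.float64(40.6), 177)] [(np.float64(99.1), 90)]
chalk_centre [227.0, 64.5, 25.6, 40.5] [0.6709 0.2121] [(np.float64(36.0), 99), (np.float64(36.2), 96), (np.float64(36.3), 102)] [(np.float64(48.7), 177)]
blue_vial_centre [402.6, 141.4, 35.1, 30.9] [ 0.6734 -0.0149] [(np.float64(30.3), 177), (np.float64(30.3), 174), (np.float64(30.4), 0)] [(np.float64(45.2), 78)]
```

Targets worked out: yellow square (0.430, 0.189), cross (0.445, 0.095), blue square (0.4605, 0.0015), circle (0.550, 0.016). First I'll pick the ring.

```bash
python3 -m crank '[[0.025,0.003,-0.04,0],[0.0245,0.003,-0.04,0],[0,0,-0.045,0],[0,0,-0.045,0],[0,0,-0.04,0],[0,0,-0.03,0],[0,0,-0.03,0],[0,0,-0.02,0],[0,0,0,0],[0,0,0,0]]'; python3 -m crank '[[0,0,0,0],[0,0,0,0],[0,0,0,0],[0,0,0,0],[0,0,0,0],[0,0,0,0],[0,0,0,0],[0,0,0,0],[0,0,0,0],[0,0,0,0]]' -1
```

```text
clock: 4.2
position: [0.6779, 0.0962, 0.0207]
tool_rot: [[0.931, 0.365, 0.0], [0.365, -0.931, 0.0], [0.0, -0.0, -1.0]]
force: [0.3, 0.6, 0.5]
grip_width: 0.999
grasp_force: 0.0
clock: 5.2
position: [0.6784, 0.0962, 0.0223]
tool_rot: [[0.931, 0.365, 0.002], [0.365, -0.931, 0.0], [0.002, 0.001, -1.0]]
force: [-5.3, -0.8, 16.1]
grip_width: 0.638
grasp_force: 60.4
```

```bash
python3 -m crank '[[0,0,0.02,0],[0,0,0.03,0],[0,0,0.03,0],[-0.04,0.015,0.02,0],[-0.045,0.017,0,0],[-0.045,0.017,0,0],[-0.045,0.017,0,0],[-0.045,0.017,0,0],[-0.0275,0.009,0,0],[0,0,0,0]]'; python3 -m crank '[[0,0,0,0],[0,0,0,0]]'
python3 - <<'E'
from h import *
c=grab("side")
for r in robot.trace("cork_ring_centre","side")[:2]: 
    print(r["p"],r["box"])
s=robot.read_state();print(s["grip_width"],s["position"],s["force"])
c=grab("wrist");save(c,"pics/w2.png")
E
```

```text
clock: 6.2
position: [0.4273, 0.1895, 0.1212]
tool_rot: [[0.929, 0.369, 0.0], [0.369, -0.929, 0.0], [0.0, -0.0, -1.0]]
force: [-0.3, -1.3, -0.8]
grip_width: 0.636
grasp_force: 63.4
clock: 6.4
position: [0.4312, 0.188, 0.1207]
tool_rot: [[0.931, 0.364, 0.001], [0.364, -0.931, 0.0], [0.001, 0.0, -1.0]]
force: [0.0, -0.9, -1.1]
grip_width: 0.636
grasp_force: 63.4
0.65 [390.6, 179.0, 25.6, 17.9]
0.6348318438916825 [0.43104227 0.18780942 0.12037779] [ 0.20449328 -0.13116451 -0.17062955]
```

View pics/w2.png

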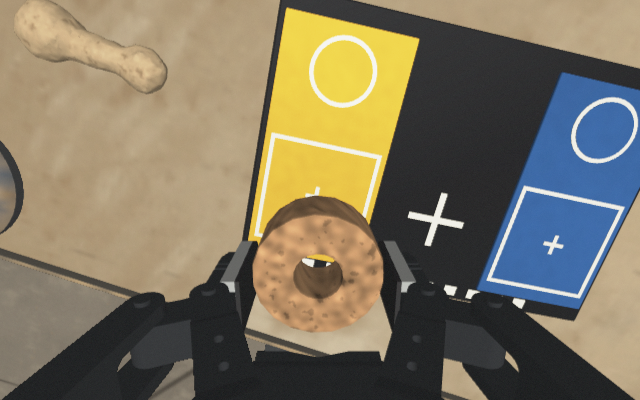

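The ring is level in the grip, above the yellow square, whose small cross shows at (314,195). I'll lower it and release, then check.

```bash
python3 -m crank '[[0,0.001,-0.03,0],[0,0,-0.03,0],[0,0,-0.02,0],[0,0,-0.008,0],[0,0,-0.001,0],[0,0,0,0],[0,0,0,0]]'; python3 -m crank '[[0,0,0,0],[0,0,0,0],[0,0,0,0],[0,0,0,0],[0,0,0,0]]' 1;  python3 -m crank '[[0,0,0.04,0],[0,0,0.05,0],[0,0,0.05,0],[0,0,0.05,0],[0,0.03,0,0],[0,0.03,0,0],[0,0,0,0],[0,0,0,0]]'
python3 - <<'E'
from h import *
c=grab("wrist");save(c,"pics/w3.png")
g=c["pixels"].astype(int)
n,l,s,ce=cv2.connectedComponentsWithStats((g.min(2)>150).astype(np.uint8))
for i in range(1,n):
    if s[i][4]>40: print(s[i],ce[i].round(1),ray(c,*ce[i],.008).round(4))
for n,z in [("cork_ring_centre",.030),("clod_centre",.008),("toe_bone_centre",.012)]:
    for r in robot.trace(n,"wrist")[:3]: print(n,r["p"],r["box"],*widths(c,r["region"],z))
E
```

```text
clock: 7.25
position: [0.4306, 0.1892, 0.0318]
tool_rot: [[0.931, 0.365, 0.001], [0.365, -0.931, 0.0], [0.001, -0.0, -1.0]]
force: [-0.4, -0.9, -1.2]
grip_width: 0.631
grasp_force: 65.6
clock: 7.75
position: [0.4302, 0.1892, 0.0313]
tool_rot: [[0.931, 0.365, 0.0], [0.365, -0.931, 0.0], [0.0, -0.0, -1.0]]
force: [-0.9, -0.1, -0.1]
grip_width: 1.002
grasp_force: 0.0
clock: 8.55
position: [0.4299, 0.2493, 0.2211]
tool_rot: [[0.931, 0.366, -0.0], [0.366, -0.931, -0.0], [-0.0, 0.0, -1.0]]
force: [-0.7, -0.6, 0.4]
grip_width: 0.998
grasp_force: 0.0
[ 6 28 10  8 42] [10.6 30.9] [0.446  0.5629 0.008 ]
[ 16  30  53  15 304] [44.5 37.1] [0.4522 0.5327 0.008 ]
[371  77  47  49 453] [393.4 101. ] [0.5195 0.2041 0.008 ]
[551 119  47  46 410] [573.3 141.7] [0.5503 0.0164 0.008 ]
[326 143  93  88 880] [370.9 185.2] [0.4329 0.1896 0.008 ]
[492 181  98  83 844] [539.7 220.8] [0.4636 0.0015 0.008 ]
[368 187  10   9  47] [371.8 190.2] [0.4283 0.1865 0.008 ]
[436 186  39  39 349] [455.2 205. ] [0.446  0.0961 0.008 ]
[532 217  15  14  78] [539.  223.3] [0.4608 0.0007 0.008 ]
[357 233  10   8  61] [361.6 
[... 474 characters left out ...]
7. ] [ 0.4043 -0.0014  0.008 ]
[164 298  15  10  97] [172.7 301.9] [0.217  0.3491 0.008 ]
[372 298  13  10  41] [376.9 301.8] [0.3054 0.1249 0.008 ]
[457 298  16  10  96] [462.4 301.9] [0.3422 0.031  0.008 ]
cork_ring_centre 0.6 [344.7, 161.6, 58.3, 59.6] [0.4303 0.1894] [(np.float64(55.7), 159), (np.float64(55.8), 156), (np.float64(56.0), 162)] [(np.float64(61.8), 54)]
cork_ring_centre 0.43 [485.1, 103.2, 141.0, 165.0] [0.495  0.0247] [(np.float64(86.1), 99), (np.float64(91.0), 102), (np.float64(92.9), 96)] [(np.float64(178.1), 162)]
toe_bone_centre 0.62 [179.7, 53.9, 93.5, 65.0] [0.4738 0.3608] [(np.float64(36.4), 0), (np.float64(36.4), 177), (np.float64(36.6), 3)] [(np.float64(94.1), 90)]
```

View pics/w3.png

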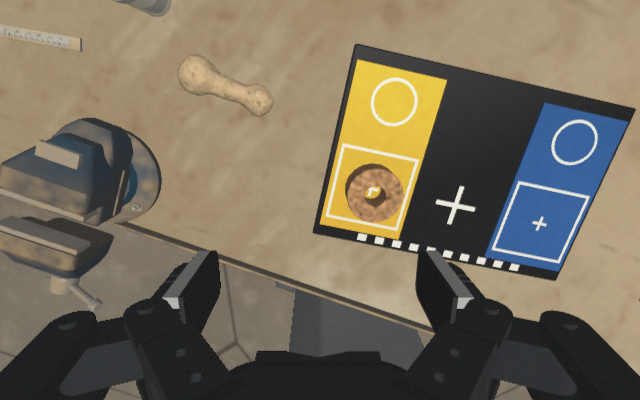

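The ring is centred in the yellow square at (373,192). The bone's ends are at (197,75) and (258,100), with its shank near (232,89). The vise's nearest edge is at about (160,180).

Run:
```python
from h import *
c=grab("wrist"); r=robot.trace("toe_bone_centre","wrist")[0]["region"]
y,x=np.nonzero(r); P=np.array([ray(c,u,v,.012)[:2] for u,v in zip(x,y)])
mu=P.mean(0); w,V=np.linalg.eigh(np.cov((P-mu).T)); a=V[:,1]; print("axis",np.degrees(np.arctan2(a[1],a[0])))
t=(P-mu)@a; s=(P-mu)@V[:,0]
for b in np.arange(-.045,.05,.006):
    k=abs(t-b)<.003
    if k.sum()>5: print(round(b,3),round(np.ptp(s[k])*1000,1),(mu+a*b+V[:,0]*(s[k].max()+s[k].min())/2).round(4))
for u,v,z in [(160,180,.0),(130,150,.09),(110,230,.1),(85,120,.1)]: print(ray(c,u,v,z))
print(robot.read_state()["joint_pos"])
```

```text
axis 89.42411908389425
-0.045 25.2 [0.4706 0.3195]
-0.039 29.9 [0.4712 0.3255]
-0.033 29.6 [0.4708 0.3315]
-0.027 26.3 [0.472  0.3374]
-0.021 19.7 [0.4711 0.3435]
-0.015 20.3 [0.4712 0.3495]
-0.009 20.7 [0.471  0.3555]
-0.003 20.5 [0.4711 0.3615]
0.003 21.1 [0.4706 0.3675]
0.009 26.5 [0.4714 0.3735]
0.015 33.3 [0.4714 0.3795]
0.021 36.3 [0.472  0.3854]
0.027 36.8 [0.472  0.3914]
0.033 35.7 [0.4717 0.3975]
0.039 29.7 [0.4714 0.4035]
0.045 11.5 [0.4706 0.4095]
[0.35415095 0.40082175 0.        ]
[0.406218   0.39586705 0.09      ]
[0.33989045 0.39226292 0.1       ]
[0.41955141 0.42659659 0.1       ]
[ -20.55348531   21.09400271  -20.68015105  111.31409267    9.66746886
   49.25637638 -114.93638911]
```

```bash
python3 -m crank '[[0.005,0.013,0,8.55],[0.005,0.013,0,8.55],[0.005,0.013,0,8.55],[0.005,0.013,0,8.55],[0.005,0.013,0,8.55],[0.005,0.013,0,8.55],[0.005,0.013,0,8.55],[0.006,0.014,0,8.55],[0,0,0,0],[0,0,0,0]]'
python3 - <<'E'
from h import *
c=grab("wrist");save(c,"pics/w4.png");print(robot.read_state()["joint_pos"])
r=robot.trace("toe_bone_centre","wrist")[0]; print(r["box"],r["p"]); r=r["region"]
y,x=np.nonzero(r); P=np.array([ray(c,u,v,.012)[:2] for u,v in zip(x,y)])
for b in np.arange(P[:,1].min(),P[:,1].max(),.006):
    k=abs(P[:,1]-b)<.003; q=P[k,0]; print(b.round(4),q.min().round(4),q.max().round(4))
E
```

```text
clock: 9.85
position: [0.4712, 0.3536, 0.221]
tool_rot: [[0.006, 1.0, -0.001], [1.0, -0.006, -0.0], [-0.0, -0.001, -1.0]]
force: [0.0, -0.8, 0.0]
grip_width: 1.005
grasp_force: 0.0
[-18.01955314  31.7079977  -35.54435049  97.40173494  21.18137221
  57.78090863 -61.36565571]
[301.3, 116.7, 37.6, 89.9] 0.9
0.3138 0.4639 0.4787
0.3198 0.4586 0.484
0.3258 0.4576 0.4861
0.3318 0.4577 0.4861
0.3378 0.461 0.485
0.3438 0.4631 0.4819
0.3498 0.4622 0.4808
0.3558 0.4613 0.4808
0.3618 0.4613 0.4808
0.3678 0.4604 0.4818
0.3738 0.4575 0.4848
0.3798 0.4546 0.4888
0.3858 0.4546 0.4898
0.3918 0.4548 0.4897
0.3978 0.4559 0.4887
0.4038 0.4599 0.4847
```

View pics/w4.png

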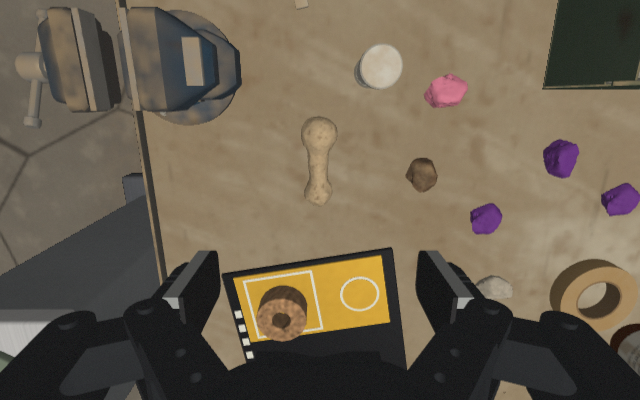

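The picture shows the bone along the image column (320, 117–205) with the vise well to the left (col < 240). I'll grasp the shank.

```bash
python3 -m crank '[[0,0.003,-0.04,0],[0,0,-0.045,0],[0,0,-0.045,0],[0,0,-0.035,0],[0,0,-0.02,0],[0,0,-0.01,0],[0,0,-0.004,0],[0,0,0,0],[0,0,0,0]]'; python3 -m crank '[[0,0,0,0],[0,0,0,0],[0,0,0,0],[0,0,0,0],[0,0,0,0],[0,0,0,0],[0,0,0,0],[0,0,0,0],[0,0,0,0],[0,0,0,0]]' -1
```

```text
clock: 10.85
position: [0.4718, 0.3575, 0.0235]
tool_rot: [[0.004, 1.0, 0.001], [1.0, -0.004, 0.001], [0.001, 0.001, -1.0]]
force: [-0.6, -0.7, 0.2]
grip_width: 0.998
grasp_force: 0.0
clock: 11.85
position: [0.4713, 0.3572, 0.0227]
tool_rot: [[0.003, 1.0, 0.0], [1.0, -0.003, -0.0], [-0.0, 0.0, -1.0]]
force: [-1.0, -2.0, 6.9]
grip_width: 0.21
grasp_force: 58.6
```

```bash
python3 -m crank '[[0,0,0.03,0],[0,0,0.04,0],[0,-0.03,0.035,0],[-0.002,-0.045,0.005,0],[-0.002,-0.045,0,0],[-0.002,-0.045,0,0],[-0.002,-0.045,0,0],[-0.002,-0.045,0,0],[-0.001,-0.045,0,0],[0,-0.045,0,0]]'; python3 -m crank '[[0,-0.011,0,0],[0,0,0,0],[0,0,-0.05,0],[0,0,-0.03,0],[0,0,-0.015,0],[0,0,-0.005,0],[0,0,0,0],[0,0,0,0]]'
```

```text
clock: 12.85
position: [0.4598, 0.0104, 0.1324]
tool_rot: [[0.003, 1.0, 0.0], [1.0, -0.003, -0.0], [-0.0, 0.0, -1.0]]
force: [1.5, 0.0, -0.8]
grip_width: 0.22
grasp_force: 59.5
clock: 13.65
position: [0.4606, 0.0024, 0.0328]
tool_rot: [[0.002, 1.0, 0.001], [1.0, -0.002, 0.0], [0.0, 0.001, -1.0]]
force: [-0.4, -0.9, -0.0]
grip_width: 0.213
grasp_force: 59.4
```

Now I'll release, rise and turn back for the vial: yaw −68.5°, to just short of it at about (0.62, 0).

```bash
python3 -m crank '[[0,0,-0.001,0],[0,0,0,0],[0,0,0,0],[0,0,0,0],[0,0,0,0],[0,0,0,0]]' 1;  python3 -m crank '[[0,0,0.03,0],[0,0,0.05,0],[0.02,-0.003,0.05,-8.55],[0.02,-0.003,0.045,-8.55],[0.02,-0.003,0.04,-8.55],[0.02,-0.003,0,-8.55],[0.02,-0.003,0,-8.55],[0.02,-0.003,0,-8.55],[0,0,0,-8.55],[0,0,0,-8.55]]'; python3 -m crank '[[0,0,0,0],[0,0,0,0]]'
python3 - <<'E'
from h import *
c=grab("wrist");save(c,"pics/w5.png");print(robot.read_state()["joint_pos"])
for n,z in [("blue_vial_centre",.064),("toe_bone_centre",.022),("chalk_centre",.01)]:
    for r in robot.trace(n,"wrist")[:2]: print(n,r["p"],r["box"],*widths(c,r["region"],z))
E
```

```text
clock: 14.25
position: [0.4602, 0.0011, 0.0313]
tool_rot: [[0.003, 1.0, -0.0], [1.0, -0.003, 0.0], [0.0, -0.0, -1.0]]
force: [0.1, 0.3, 0.6]
grip_width: 1.001
grasp_force: 0.0
clock: 15.25
position: [0.5788, -0.0166, 0.2422]
tool_rot: [[0.933, 0.359, -0.001], [0.359, -0.933, 0.0], [-0.001, -0.0, -1.0]]
force: [0.0, -0.9, -0.1]
grip_width: 0.997
grasp_force: 0.0
clock: 15.45
position: [0.5786, -0.0165, 0.2426]
tool_rot: [[0.929, 0.37, -0.0], [0.37, -0.929, -0.0], [-0.0, 0.0, -1.0]]
force: [-0.5, -0.1, 0.1]
grip_width: 1.001
grasp_force: 0.0
[ 10.66420614  26.9248775  -20.75226482  98.2391012   11.04947404
  56.85394233 -82.41838373]
blue_vial_centre 0.62 [343.5, 59.6, 41.2, 38.0] [ 0.6727 -0.0214] [(np.float64(31.0), 54), (np.float64(31.0), 39), (np.float64(31.0), 48)] [(np.float64(35.1), 135)]
toe_bone_centre 0.71 [64.5, 194.7, 64.0, 54.2] [0.4278 0.1909] [(np.float64(57.3), 48), (np.float64(57.5), 51), (np.float64(57.6), 54)] [(np.float64(76.6), 135)]
```

View pics/w5.png

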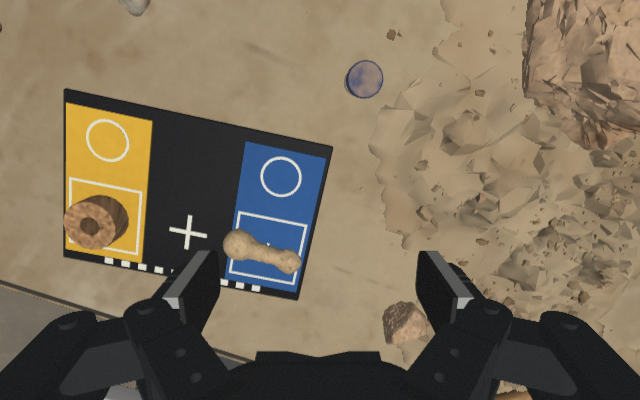

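The bone lies in the blue square at (262,250), ring undisturbed at (97,222), vial cap at (365,79). Grip the vial at its cap.

```bash
python3 -m crank '[[0.04,-0.002,-0.02,0],[0.04,-0.002,-0.02,0],[0.0145,-0.002,-0.03,0],[0,0,-0.04,0],[0,0,-0.04,0],[0,0,-0.025,0],[0,0,-0.015,0],[0,0,0,0],[0,0,0,0]]'; python3 -m crank '[[0,0,0,0],[0,0,0,0],[0,0,0,0],[0,0,0,0],[0,0,0,0],[0,0,0,0],[0,0,0,0],[0,0,0,0],[0,0,0,0],[0,0,0,0]]' -1;  python3 -m crank '[[0,0,0.02,0],[0,0,0.03,0],[-0.02,0.007,0.02,0],[-0.045,0.014,0,0],[-0.045,0.014,0,0],[-0.013,0.0035,0,0],[0,0,0,0],[0,0,0,0]]'
python3 - <<'E'
from h import *
for n in ["side","scene"]:
    c=grab(n); 
    for r in robot.trace("blue_vial_centre",n)[:1]: print(r["p"],r["box"])
    x,y=int(r["box"][0]),int(r["box"][1]); i=c["pixels"][max(0,y-60):y+90,max(0,x-75):x+75,::-1]; cv2.imwrite(f"pics/v_{n}.png",cv2.resize(i,(390,390)))
cv2.imwrite("pics/v.png",np.hstack([cv2.imread("pics/v_side.png"),cv2.imread("pics/v_scene.png")]))
E
```

```text
clock: 16.55
position: [0.6739, -0.0226, 0.0537]
tool_rot: [[0.931, 0.365, 0.001], [0.365, -0.931, 0.0], [0.001, 0.0, -1.0]]
force: [0.4, -0.1, 0.1]
grip_width: 1.004
grasp_force: 0.0
clock: 17.55
position: [0.6737, -0.0226, 0.0535]
tool_rot: [[0.931, 0.365, 0.001], [0.365, -0.931, -0.0], [0.001, 0.0, -1.0]]
force: [-1.4, -0.2, 7.4]
grip_width: 0.347
grasp_force: 58.6
clock: 18.35
position: [0.5512, 0.0157, 0.1231]
tool_rot: [[0.931, 0.365, 0.001], [0.365, -0.931, -0.0], [0.001, 0.001, -1.0]]
force: [-0.6, 0.1, -0.2]
grip_width: 0.35
grasp_force: 59.3
0.72 [372.8, 143.7, 16.5, 25.0]
0.5 [365.2, 169.4, 16.6, 14.8]
```

View pics/v.png

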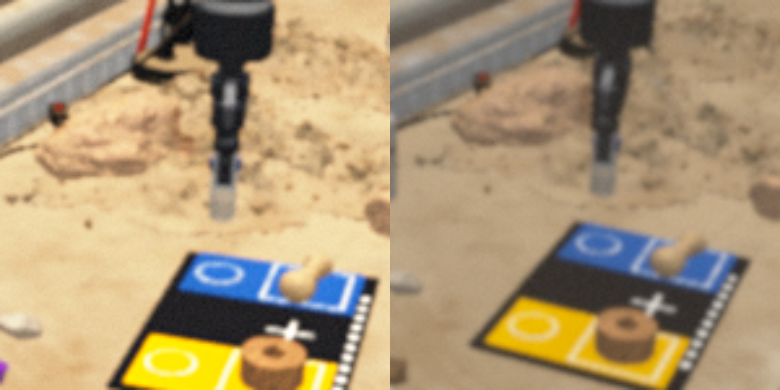

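The vial hangs upright in the fingers in both views. I'll lower it, release, then turn and go to the chalk.

```bash
python3 -m crank '[[-0.001,0.0005,-0.03,0],[0,0,-0.02,0],[0,0,-0.008,0],[0,0,-0.002,0],[0,0,0,0],[0,0,0,0]]';  python3 -m crank '[[0,0,-0.0005,0],[0,0,0,0],[0,0,0,0],[0,0,0,0],[0,0,0,0],[0,0,0,0]]' 1;  python3 -m crank '[[0,0,0.02,0],[0,0,0.05,0],[0,0,0.05,0],[0.01,0.03,0.05,0],[0.015,0.04,0,0],[0.015,0.04,0,0],[0.015,0.04,0,0],[0.015,0.04,0,0],[0,0,0,0],[0,0,0,0]]'
python3 - <<'E'
from h import *
c=grab("wrist");save(c,"pics/w6.png");print(robot.read_state()["joint_pos"])
for n,z in [("blue_vial_centre",.073),("toe_bone_centre",.022),("chalk_centre",.009),("clod_centre",.008)]:
    for r in robot.trace(n,"wrist")[:3]: print(n,r["p"],r["box"],*widths(c,r["region"],z))
E
```

```text
clock: 19.15
position: [0.5497, 0.0164, 0.063]
tool_rot: [[0.931, 0.365, 0.001], [0.365, -0.931, 0.0], [0.001, 0.0, -1.0]]
force: [-0.1, -0.4, -0.1]
grip_width: 0.343
grasp_force: 59.4
clock: 19.75
position: [0.5492, 0.0164, 0.0622]
tool_rot: [[0.931, 0.365, -0.0], [0.365, -0.931, 0.0], [-0.0, -0.0, -1.0]]
force: [0.3, 0.6, 0.4]
grip_width: 0.999
grasp_force: 0.0
clock: 20.75
position: [0.6174, 0.2026, 0.2239]
tool_rot: [[0.93, 0.367, -0.001], [0.367, -0.93, -0.0], [-0.001, -0.0, -1.0]]
force: [0.8, -0.4, 0.2]
grip_width: 0.999
grasp_force: 0.0
[  -9.59100955   34.57250638  -21.23800282   88.08805222   13.75568174
   59.97191325 -102.91304213]
blue_vial_centre 0.67 [157.0, 134.4, 36.8, 32.3] [0.6005 0.3237] [(np.float64(24.4), 33), (np.float64(24.6), 30), (np.float64(24.8), 36)] [(np.float64(34.8), 126)]
toe_bone_centre 0.59 [387.1, 325.7, 39.9, 32.7] [0.4586 0.0293] [(np.float64(38.7), 162), (np.float64(38.9), 165), (np.float64(39.2), 159)] [(np.float64(49.3), 63)]
chalk_centre 0.89 [314.8, 90.5, 34.9, 46.6] [0.6726 0.2125] [(np.float64(33.3), 93), (np.float64(33.3), 96), (np.float64(33.6), 90)] [(np.float64(48.6), 171)]
clod_centre 0.95 [157.2, 136.4, 42.5, 32.0] [0.5798 0.3465] [(np.float64(31.3), 36), (np.float64(31.3), 33), (np.float64(31.5), 30)] [(np.float64(45.3), 126)]
clod_centre 0.87 [80.6, 83.6, 36.9, 41.1] [0.5958 0.4293] [(np.float64(35.6), 102), (np.float64(35.6), 99), (np.float64(35.7), 90)] [(np.float64(40.0), 144)]
clod_centre 0.64 [220.9, 82.2, 42.4, 39.4] [0.6519 0.2958] [(np.float64(31.5), 171), (np.float64(31.7), 174), (np.float64(32.0), 168)] [(np.float64(40.6), 87)]
```

View pics/w6.png

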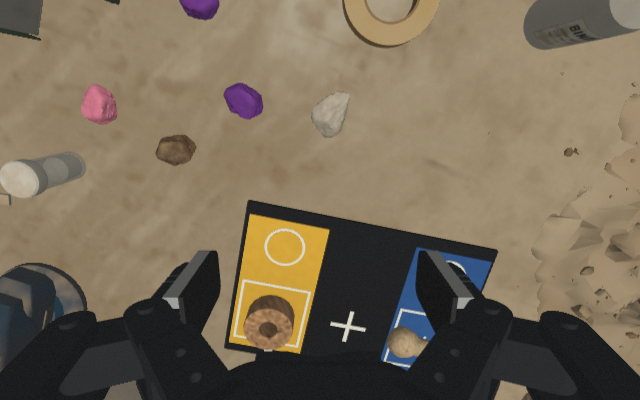

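Chalk is at (331,114) with its narrow direction about 96°, the purple lump nearby at (243,100). I'll approach with the gripper partly open.

```bash
python3 -m crank '[[0.02,0.003,-0.03,-7],[0.02,0.003,-0.03,-7],[0.0145,0.003,-0.04,0],[0,0,-0.04,0],[0,0,-0.03,0],[0,0,-0.02,0],[0,0,-0.013,0],[0,0,0,0],[0,0,0,0]]' 0.4; python3 -m crank '[[0,0,0,0],[0,0,0,0],[0,0,0,0],[0,0,0,0],[0,0,0,0],[0,0,0,0],[0,0,0,0],[0,0,0,0]]' -1;  python3 -m crank '[[0,0,0.03,0],[0,0,0.05,0],[0,0,0.045,0],[-0.03,-0.01,0,8.5],[-0.03,-0.015,0,8.5],[-0.03,-0.015,0,8.5],[-0.03,-0.015,0,8.5],[-0.03,-0.015,0,8.5],[-0.03,-0.015,0,8.5],[-0.03,-0.015,0,8.5]]'; python3 -m crank '[[-0.017,-0.0165,0,8.5],[0,0,0,8.5],[0,0,0,8.5],[0,0,0,0],[0,0,0,0]]'
python3 - <<'E'
from h import *
c=grab("wrist");save(c,"pics/w7.png")
r=robot.trace("chalk_centre","wrist")
for q in r[:2]: print(q["p"],q["box"])
E
```

```text
clock: 21.9
position: [0.6729, 0.2109, 0.0227]
tool_rot: [[0.992, 0.129, 0.001], [0.129, -0.992, 0.001], [0.002, -0.0, -1.0]]
force: [-0.1, -0.4, -0.1]
grip_width: 0.7
grasp_force: 0.0
clock: 22.7
position: [0.6729, 0.2107, 0.0232]
tool_rot: [[0.992, 0.129, 0.002], [0.129, -0.992, 0.0], [0.002, -0.0, -1.0]]
force: [-2.0, -2.0, 11.7]
grip_width: 0.344
grasp_force: 57.8
clock: 23.7
position: [0.4612, 0.1101, 0.147]
tool_rot: [[0.386, 0.922, 0.001], [0.922, -0.386, -0.0], [0.0, 0.001, -1.0]]
force: [-1.2, -0.5, -0.0]
grip_width: 0.342
grasp_force: 58.1
clock: 24.2
position: [0.4454, 0.0941, 0.1467]
tool_rot: [[-0.037, 0.999, 0.001], [0.999, 0.037, 0.0], [0.0, 0.001, -1.0]]
force: [-0.3, 0.7, -0.5]
grip_width: 0.335
grasp_force: 58.1
0.61 [290.1, 203.0, 63.7, 95.0]
```

View pics/w7.png

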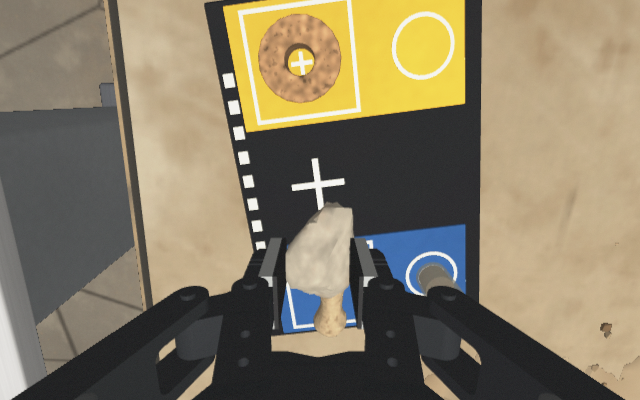

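The chalk is held with its slim end towards the ring, rows 203–295. I'll check its centre relative to the TCP.

Run:
```python
from h import *
c=grab("wrist"); r=robot.trace("chalk_centre","wrist")[0]["region"]
m=np.argwhere(r).mean(0); print(m); 
for z in (.132,.14): print(ray(c,m[1],m[0],z), widths(c,r,z))
print(ray(c,318,183,.006), robot.read_state()["position"])
```

```text
[252.74520434 321.28106756]
[0.44718128 0.09519863 0.132     ] (array([0.4457, 0.0956]), [(np.float64(30.5), 0), (np.float64(30.6), 177), (np.float64(31.3), 174)], [(np.float64(49.3), 87)])
[0.44693328 0.09916553 0.14      ] (array([0.4455, 0.0995]), [(np.float64(28.7), 0), (np.float64(28.9), 177), (np.float64(29.5), 174)], [(np.float64(46.6), 87)])
[0.44570366 0.09637698 0.006     ] [0.44524766 0.09435781 0.14648145]
```

```bash
python3 -m crank '[[0,0.0005,-0.04,0],[0,0,-0.04,0],[0,0,-0.025,0],[0,0,-0.01,0],[0,0,-0.002,0],[0,0,0,0],[0,0,0,0]]';  python3 -m crank '[[0,0,0,0],[0,0,0,0],[0,0,0,0],[0,0,0,0],[0,0,0,0]]' 0.5;  python3 -m crank '[[0,0,0.03,0],[0,0,0.05,0],[0,0,0.05,0],[0.02,0.04,0.04,7.5],[0.02,0.04,0.02,7.5],[0.02,0.04,0,8],[0.02,0.04,0,8],[0.02,0.04,0,0],[0,0,0,0],[0,0,0,0]]'
python3 - <<'E'
from h import *
c=grab("wrist");save(c,"pics/w8.png")
for n,z in [("clod_centre",.008),("white_vial_centre",.068),("chalk_centre",.016)]:
    for r in robot.trace(n,"wrist")[:4]: print(n,r["p"],r["box"],c["pixels"][r["region"]].mean(0).round(),*widths(c,r["region"],z))
E
```

```text
clock: 25.1
position: [0.4457, 0.095, 0.0301]
tool_rot: [[-0.042, 0.999, 0.001], [0.999, 0.042, 0.0], [0.0, 0.001, -1.0]]
force: [0.7, -0.1, -0.2]
grip_width: 0.34
grasp_force: 58.2
clock: 25.6
position: [0.4452, 0.0947, 0.0294]
tool_rot: [[-0.042, 0.999, 0.0], [0.999, 0.042, -0.0], [-0.0, 0.0, -1.0]]
force: [-0.8, -0.4, -0.6]
grip_width: 0.75
grasp_force: 0.0
clock: 26.6
position: [0.5413, 0.2889, 0.2121]
tool_rot: [[-0.552, 0.834, -0.001], [0.834, 0.552, -0.0], [0.001, -0.001, -1.0]]
force: [0.5, -0.7, -0.4]
grip_width: 0.751
grasp_force: 0.0
clod_centre 0.98 [429.3, 61.1, 39.7, 39.1] [183. 108. 123.] [0.5963 0.4274] [(np.float64(30.6), 102), (np.float64(30.9), 105), (np.float64(31.0), 99)] [(np.float64(41.9), 15)]
clod_centre 0.8 [482.3, 186.6, 38.9, 41.6] [ 92.  53. 106.] [0.7209 0.3616] [(np.float64(36.1), 177), (np.float64(36.3), 174), (np.float64(36.3), 0)] [(np.float64(42.2), 129)]
clod_centre 0.72 [391.2, 207.9, 34.1, 31.2] [102.  57. 121.] [0.653  0.2962] [(np.float64(30.7), 123), (np.float64(31.0), 126), (np.float64(31.4), 120)] [(np.float64(37.7), 69)]
clod_centre 0.68 [3
[... 182 characters left out ...]
78.6, 0.0, 58.5, 32.7] [150. 143. 128.] [0.5255 0.4322] [(np.float64(20.8), 123), (np.float64(21.0), 126), (np.float64(21.6), 129)] [(np.float64(41.9), 51)]
white_vial_centre 0.56 [130.1, 254.7, 38.9, 34.1] [154. 144. 127.] [0.4566 0.1386] [(np.float64(28.0), 168), (np.float64(28.1), 165), (np.float64(28.2), 162)] [(np.float64(42.6), 90)]
chalk_centre 0.74 [128.2, 252.2, 41.4, 34.9] [152. 142. 125.] [0.448  0.0988] [(np.float64(33.4), 168), (np.float64(33.5), 165), (np.float64(33.6), 162)] [(np.float64(51.5), 63)]
chalk_centre 0.73 [116.0, 131.9, 181.2, 133.3] [213. 174.  78.] [0.4656 0.1982] [(np.float64(89.5), 99), (np.float64(94.7), 102), (np.float64(97.1), 96)] [(np.float64(185.9), 162)]
```

View pics/w8.png

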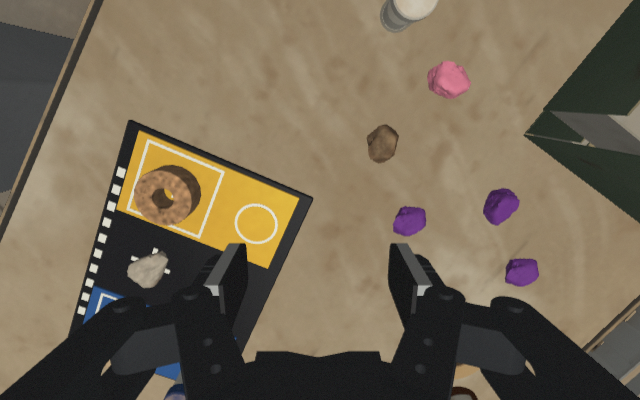

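The chalk lies on the cross at (149,268), and the dark clod is at (382,143) with its narrow side along my closing direction.

```bash
python3 -m crank '[[0.02,0.028,-0.03,0],[0.019,0.0285,-0.035,0],[0,0,-0.04,0],[0,0,-0.04,0],[0,0,-0.03,0],[0,0,-0.015,0],[0,0,-0.002,0],[0,0,0,0],[0,0,0,0]]'; python3 -m crank '[[0,0,0,0],[0,0,0,0],[0,0,0,0],[0,0,0,0],[0,0,0,0],[0,0,0,0],[0,0,0,0],[0,0,0,0]]' -1;  python3 -m crank '[[0,0,0.03,0],[0,0,0.05,0],[0,0,0.045,0],[-0.03,-0.032,0,0],[-0.03,-0.032,0,0],[-0.03,-0.032,0,0],[-0.03,-0.032,0,0],[-0.03,-0.028,0,0],[0,0,0,0],[0,0,0,0]]'
python3 - <<'E'
from h import *
c=grab("wrist");save(c,"pics/w9.png"); p=robot.read_state()["position"]; print(p)
for n,z in [("clod_centre",p[2]-.010),("cork_ring_centre",.03)]:
    for r in robot.trace(n,"wrist")[:2]: print(n,r["p"],r["box"],c["pixels"][r["region"]].mean(0).round(),*widths(c,r["region"],z))
E
```

```text
clock: 27.7
position: [0.5817, 0.3449, 0.0226]
tool_rot: [[-0.55, 0.835, 0.002], [0.835, 0.55, 0.001], [-0.0, 0.002, -1.0]]
force: [0.1, 0.8, 1.0]
grip_width: 0.75
grasp_force: 0.0
clock: 28.5
position: [0.5813, 0.3448, 0.0219]
tool_rot: [[-0.551, 0.835, 0.001], [0.835, 0.551, 0.0], [-0.0, 0.001, -1.0]]
force: [-1.5, -1.4, 10.8]
grip_width: 0.31
grasp_force: 58.5
clock: 29.5
position: [0.4312, 0.1882, 0.1463]
tool_rot: [[-0.55, 0.835, 0.001], [0.835, 0.55, -0.0], [-0.001, 0.001, -1.0]]
force: [0.7, -0.3, 0.2]
grip_width: 0.303
grasp_force: 58.5
[0.431598   0.18896208 0.14624258]
clod_centre 0.74 [285.4, 216.3, 63.9, 72.1] [103.  84.  63.] [0.43   0.1909] [(np.float64(28.7), 36), (np.float64(28.8), 33), (np.float64(28.8), 30)] [(np.float64(37.9), 87)]
clod_centre 0.64 [577.7, 205.0, 53.6, 36.8] [ 98.  55. 117.] [0.5284 0.2733] [(np.float64(16.7), 123), (np.float64(17.0), 126), (np.float64(17.0), 120)] [(np.float64(22.4), 63)]
cork_ring_centre 0.73 [280.4, 153.1, 76.3, 72.0] [150. 115.  81.] [0.4279 0.1912] [(np.float64(54.9), 129), (np.float64(55.3), 126), (np.float64(55.8), 132)] [(np.float64(58.9), 156)]
```

View pics/w9.png

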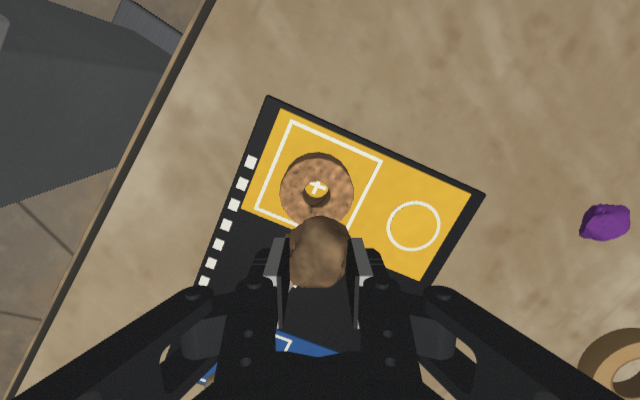

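The clod is held at (318,250) and lines up with the ring at (317,190). I'll lower it and release.

```bash
python3 -m crank '[[-0.0005,0,-0.03,0],[0,0,-0.03,0],[0,0,-0.015,0],[0,0,-0.008,0],[0,0,-0.003,0],[0,0,-0.001,0],[0,0,0,0],[0,0,0,0]]';  python3 -m crank '[[0,0,0,0],[0,0,0,0],[0,0,0,0],[0,0,0,0],[0,0,0,0]]' 0.5;  python3 -m crank '[[0,0,0.03,0],[0,0,0.05,0],[0,0,0.05,0],[0.02,-0.03,0.05,0],[0.02,-0.03,0.02,0],[0.02,-0.03,0,0],[0.02,-0.03,0,0],[0.02,-0.02,0,0],[0,0,0,0],[0,0,0,0]]'
python3 - <<'E'
from h import *
c=grab("wrist");save(c,"pics/w10.png"); p=robot.read_state()["position"]; print(p)
for n,z in [("clod_centre",.048),("cork_ring_centre",.03),("chalk_centre",.016)]:
    for r in robot.trace(n,"wrist")[:2]: print(n,r["p"],r["box"],c["pixels"][r["region"]].mean(0).round(),*widths(c,r["region"],z))
c=grab("side"); i=c["pixels"][130:320,270:470,::-1]; cv2.imwrite("pics/s10.png",cv2.resize(i,(600,570)))
E
```

```text
clock: 30.45
position: [0.4308, 0.1886, 0.0593]
tool_rot: [[-0.55, 0.835, 0.001], [0.835, 0.55, 0.0], [-0.0, 0.001, -1.0]]
force: [0.4, -1.3, -0.8]
grip_width: 0.309
grasp_force: 58.5
clock: 30.95
position: [0.4304, 0.1886, 0.0588]
tool_rot: [[-0.551, 0.835, -0.0], [0.835, 0.551, 0.0], [0.0, -0.0, -1.0]]
force: [-1.0, 0.7, -0.3]
grip_width: 0.749
grasp_force: 0.0
clock: 31.95
position: [0.5264, 0.0543, 0.249]
tool_rot: [[-0.55, 0.835, -0.001], [0.835, 0.55, 0.0], [0.001, -0.0, -1.0]]
force: [1.0, 0.7, -0.1]
grip_width: 0.753
grasp_force: 0.0
[0.52606972 0.05486517 0.24919842]
clod_centre 0.76 [534.5, 13.8, 40.3, 42.7] [102.  57. 121.] [0.6362 0.2762] [(np.float64(28.0), 162), (np.float64(28.1), 159), (np.float64(28.2), 165)] [(np.float64(38.5), 78)]
clod_centre 0.44 [302.1, 0.8, 21.6, 9.7] [91. 71. 52.] [0.4406 0.1762] [(np.float64(7.2), 123), (np.float64(7.6), 126), (np.float64(7.9), 120)] [(np.float64(20.2), 36)]
cork_ring_centre 0.61 [281.1, 0.0, 60.2, 27.5] [146. 112.  77.] [0.4403 0.1719] [(np.float64(22.9), 123), (np.float64(24.2), 126), (np.float64(24.3), 120)] [(np.float64(53.8), 33)]
chalk_centre 0.61 [258.6, 74.4, 40.9, 39.4] [162. 151. 133.] [0.4456 0.0945] [(np.float64(35.3), 3), (np.float64(35.4), 6), (np.float64(35.4), 0)] [(np.float64(47.8), 87)]
```

View pics/w10.png

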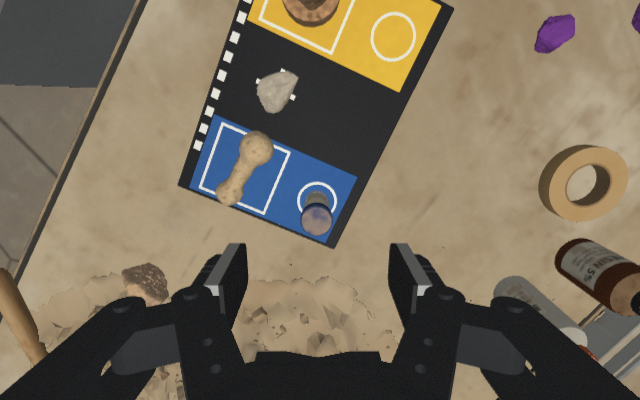

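View pics/s10.png

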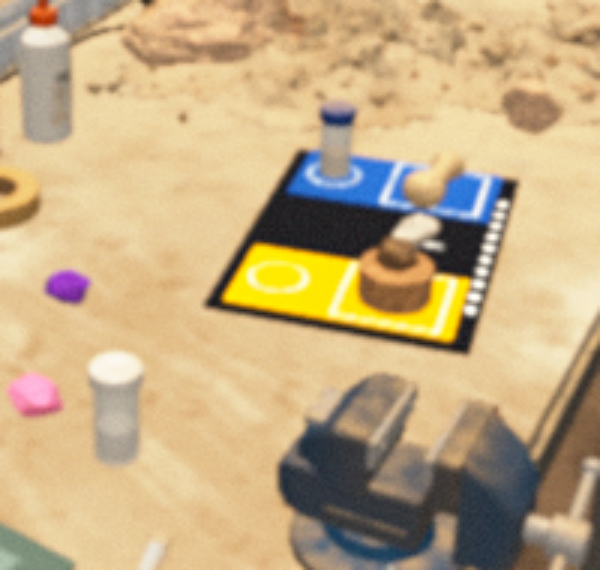

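The wrist view has the bone in its square at (245,168), the vial standing in its circle at (316,207) and the chalk on the cross at (277,90). The side view has the clod resting on the ring at (398,252) and the white vial unmoved at (116,405). Everything is in place, so I'm handing in.

```bash
python3 -c "
from station import robot
print(robot.sign_off())"
```

```text
the job is handed in; nothing more can be done
None
```

I handed the job in at about 32 s with all five pieces released in their places and the white-capped vial untouched; my last pictures showed them where they should be, but the hand-in gave no verdict.

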